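Put the micrometer away and snap its case shut

TASK

Put the micrometer back in its wooden case: lay it, without dropping it, in its fitted nest and press its thimble down until the brass spring clip takes it, and tip the steel setting block that stands on edge in the end bay over so that it lies flat there. Only when nothing stands above the rim any more, swing the lid over and press its front edge down, firmly but without forcing it, until the clasp snaps. Leave the loupe, the jar and the hex key where they are.

Things in the scene. Friction and masses are not known exactly. Their poses are not given: they have to be found in the camera images.
- case: Brown wooden case, fixed; base 104 (its x) x 205 (its y) mm, rim 24 mm high, walls 5 mm. Origin: centre of underside; x to the hinge side (away from the robot), y to the block's bay, z up. Grey felt floor 6 mm up; bed blocks on it, 10 mm high, outline the nest, with a finger gap 42 mm wide across the case at the micrometer's sleeve. A divider 14 mm high parts nest from bay.
- nest (a point): Where the micrometer's origin belongs: on the inner floor, at x = -13, y = -24.5, z = 6 mm of the case. Home, the micrometer has the same yaw as the case, 3 to 4 mm of play all round, and its top is 2 mm under the rim.
- clip (a point): Top of the brass spring clip, between its two lips: under the thimble of the nested micrometer (its y = -51 mm), 15 mm above the inner floor. Laid on the lips the thimble stands 10 mm too high, 8 mm above the rim, and stops the lid; pressed straight down on the thimble beside the clip (micrometer y = -35 mm) with about 8 N it snaps home. The lips are 8 mm long.
- bay (a point): Centre of the floor of the end bay (open, 94 mm along the case's x by 44 mm along its y), 6 mm above the bench.
- lid (a joint): Lid angle, rad: 0 shut, about 2.7 as found (thrown right back, free edge in the air behind the case), stop 2.8. 120 g on a stiff hinge: it stays where it is left; its edge moves with 0.3 to 1.5 N. Near 0.07 the clasp's beads meet; from there the front edge needs about 10 N to snap down to 0. Pressed past 60 N there it is forced.
- hinge (a point): Middle of the hinge line, at the rim's back edge: 52 mm to x of the case's origin, 24 mm up. The hinge axis runs along the case's y.
- lid_edge (a point): Middle of the lid's free edge, outer corner, 104 mm from the hinge line. Lid 9 mm deep, 205 mm long; its top is 33 mm above the bench when shut. A brass tongue 22 mm wide, bead at its end, stands 7 mm out in front of the middle of this edge and reaches 12.5 mm below the rim when shut; a sprung brass bead in the front wall is its keeper.
- micrometer: Micrometer lying flat on the bench, 190 g, 42 x 140 x 16 mm, dark green C-frame, bright spindle. Origin: centre of underside. Spindle line along its y at x = 13, z = 8 mm: thimble (16 mm thick) y = -56 to -26, ratchet -70 to -56, sleeve (11.6 mm thick, grasp it at y = -10, near the balance point) -25 to 5; C-frame y = 5 to 70, x = -21 to 13 mm.
- setting_block: Plain steel setting block, 9 x 35 x 30 mm, 110 g, standing on its 9 x 35 mm edge somewhere in the end bay, so that it stands 12 mm above the rim. Origin: centre of the face it stands on; x is its thin direction, z points up as it stands. Pushed near its top across its thin direction it tips over; it needs 30 mm of free floor on that side to lie flat.
- loupe: Bystander: black stand loupe, 35 mm across, 34 mm high, beside the bay end of the case; origin under its centre.
- jar: Bystander: small white screw-top jar, 37 mm across, 38 mm high; origin under its centre.
- hex_key: Bystander: black hex key, 27 x 73 x 4 mm, lying on the bench to the right of the case's front; origin under its centre.

How it is judged:
By the outcome, as a careful person would: the job done as asked, in the order asked, and still so for the second after the job is handed in, with the robot touching nothing.
It also fails if it takes over 69 s, if anything falls off the work surface, if the arm or the gripper's body presses on something with over 40 N, if the wrist force passes 120 N, or if a joint passes its speed limit or range.

ROBOT

A 7-joint arm with a two-finger parallel gripper is mounted at the origin on a cart in front of the work surface, level with it; the furniture and walls round the work are solid. World frame = base frame: x ahead of the robot, y to its left, z up, the work surface at z = 0. Lengths are in m, angles in rad, forces in N, time in s.
With the tool pointing down it reaches from about 0.4 to 0.925 m from the base axis. Payload 4.1 kg.
Tool frame: the origin (TCP) lies at the very end of the fingers, on their centre line; the grasp point (between the pads) lies 19 mm behind it (env.tcp_to_grasp is the distance from the TCP to the grasp point, in m); z points along the fingers, y is the line along which they close (so a half turn about z gives the same grasp; the last joint's range is limited). The gripper opens to 85 mm and grips with 20 to 120 N. Pads are 22 mm wide; open, the fingers measure 114 mm over their backs; the gripper's body (76 mm by 85 mm) begins 54 mm behind the grasp point. The pads swing forward as they close: fully open they stand 13 mm farther back than shut.
Start: joints at [1.208, 0.398, 0.045, 1.537, -0.019, 1.207, -0.051], TCP at [0.17, -0.628, 0.231] pointing down, gripper open.
Joint ranges: [-2.82, 2.82], [-0.49, 2.23], [-1.37, 1.46], [0, 2.46], [-1.36, 4.5], [0.23, 2], [-2.94, 2.94]. Speed limits (rad/s): [2.57, 2.57, 3.14, 3.14, 3.14, 3.14, 3.14].

INTERFACE

Orientations are given as a rotation vector (axis times angle).
In Python, from station import env gives the robot as it stands. The module is installed in compiled form; this text tells all that it offers.
- The arm moves only by the shell command python3 -m inch 'ROWS' [FORCE]. ROWS is JSON, one flat list of numbers, 7 for each row, row after row: the turn, a rotation vector about the tool's x, y, z in rad, then the shift along the tool's x, y, z in cm, then the finger opening in cm, from 0 to 8.54. A call has 1 to 8 rows; each row is the pose to reach, as a shift and turn from the pose commanded when the call began, along the tool's axes at that moment; what a row does not reach only later rows make up. A row lasts 1/12 s, in which the tool goes at most 41.7 mm and 7.16 degrees, less where a joint would pass 70% of its speed; a pose out of reach is approached as far as the arm can. A call with a gripper value outside its range is refused whole. The fingers move at their own pace and stop on an object; FORCE is the grip in N (left out, the last holds). Time passes only in rows, so rows that repeat a pose let the fingers close. It gives the time, the measured TCP pose, the force, the opening and the grip force at its end, in the units of the state.
- env.read_state(): the state, without advancing time (a new reading comes with each control period).
- env.get_image(name): name is "side" or "top" or "wrist"; returns a dict with "color" (420x560x3 uint8, blue, green, red), "K" (3x3 intrinsics, pixels), "xyz" and "rotation" of the camera in the world; the wrist camera has in their place "T_tool_cam" (4x4, takes a point from camera to tool coordinates, whose origin is the TCP and whose axes are the flange's). Camera axes: x right, y up, looking along -z (the intrinsics and any distortion apply to the point x, -y, -z); pixel columns grow to the right and rows downward; lengths in m; the calibration is good to about 2 mm. A picture is of the moment at which its call begins: read the wrist's pose just before it. There is no depth.
- env.close_job(): hands the job in; it is judged then, once.
The state is a dict: "t": time; "q": joint angles; "joint_velocities": joint speeds; "tau": joint torques, N m; "position": TCP position; "eef_rot": TCP orientation; "ft_force": force on the tool from outside, world axes, zero at the start; "moment": the same for the moment, N m; "width": finger opening in m; "grasp_force": force on a finger pad.
Only numpy, scipy, OpenCV 4.12 (cv2) and the standard library are available. Lean on these libraries where they do the work, as an engineer would, in place of code of your own. Each camera call takes 0.05 s, during which the arm holds its last target. There are 200 camera calls.

## Working session

There is one attempt and no reset: what is moved stays moved. The work goes in short steps, Python scripts to look and compute and a shell command to move; the robot and the scene stay as the last step left them, time stands still between calls to the robot, and variables do not carry over. Pictures are saved under pics/ and viewed, at most 10 in all, crops included, and the job is handed in when it is done.

```bash
mkdir -p pics; ls
cat > h.py <<'E'
from station import env
import cv2, numpy as np
from scipy.spatial.transform import Rotation as R
def cam(n):
    s=env.read_state(); d=env.get_image(n)
    if n=="wrist":
        T=np.eye(4); T[:3,:3]=R.from_rotvec(s["eef_rot"]).as_matrix(); T[:3,3]=s["position"]
        T=T@np.array(d["T_tool_cam"]); return d,T[:3,3],T[:3,:3]
    r=np.array(d["rotation"]); r=r if r.shape==(3,3) else R.from_rotvec(r).as_matrix()
    return d,np.array(d["xyz"]),r
def save(n,f):
    d,p,r=cam(n); cv2.imwrite(f"pics/{f}.png",d["color"]); np.savez(f"pics/{f}.npz",K=d["K"],p=p,r=r,D=np.array(d.get("dist",d.get("distortion",[0,0,0,0,0])),float)); return d
def pt(f,u,v,z):
    c=np.load(f"pics/{f}.npz"); a=cv2.undistortPoints(np.array([[[u,v]]],float),c["K"],c["D"])[0,0]
    w=c["r"]@np.array([a[0],-a[1],-1]); p=c["p"]; return p+w*(z-p[2])/w[2]
def px(f,P):
    c=np.load(f"pics/{f}.npz"); q=(np.atleast_2d(P)-c["p"])@c["r"]; q=q*[1,-1,-1]
    return cv2.projectPoints(q,np.zeros(3),np.zeros(3),c["K"],c["D"])[0][:,0]
E
python3 - <<'E'
from h import *
for n in("top","side","wrist"):
    d=save(n,n+"0"); print(n,[k for k in d],d["K"],{k:d[k] for k in d if k not in("color","K")})
print(env.read_state())
E
```

```text
pics
top ['color', 'K', 'xyz', 'rotation'] [[423.4211895    0.         272.49702763]
 [  0.         423.4211895  199.6338995 ]
 [  0.           0.           1.        ]] {'xyz': array([ 0.42309397, -0.06045042,  1.13865078]), 'rotation': array([ 0.05010186, -0.0264233 , -1.56097225])}
side ['color', 'K', 'xyz', 'rotation'] [[434.53466574   0.         279.18558113]
 [  0.         434.53466574 212.82824963]
 [  0.           0.           1.        ]] {'xyz': array([0.10169727, 0.60299154, 0.66615176]), 'rotation': array([ 0.31582849, -1.1372909 , -2.35230089])}
wrist ['color', 'K', 'T_tool_cam'] [[364.56911029   0.         287.38370839]
 [  0.         364.56911029 212.77990731]
 [  0.           0.           1.        ]] {'T_tool_cam': array([[ 5.21466577e-04,  9.52659050e-01,  3.04040233e-01,
         7.76211597e-02],
       [ 9.99999617e-01, -7.10470299e-04,  5.11016525e-04,
         3.34581261e-04],
       [ 7.02836072e-04,  3.04039850e-01, -9.52659055e-01,
        -1.42778784e-01],
       [ 0.00000000e+00,  0.00000000e+00,  0.00000000e+00,
         1.00000000e+00]])}
{'t': 0.15, 'q': array([ 1.2079992 ,  0.39904076,  0.04508904,  1.53759515, -0.01869575,
        1.20690066, -0.05069741]), 'joint_velocities': array([ 1.56439416e-03, -2.49875329e-03,  1.22895618e-03, -3.15887375e-03,
       -4.30788929e-04, -6.68176861e-04,  2.32448552e-06]), 'tau': array([ 1.11860536e-03, -4.75562203e+01,  1.36580609e+00, -2.54512382e+01,
        1.15005544e-02,  6.47256369e-03, -1.44693175e-06]), 'position': array([ 0.1693571 , -0.62704546,  0.23048902]), 'eef_rot': array([-3.11281659e+00, -4.13085046e-01,  5.14685143e-04]), 'ft_force': array([-0.11856081, -0.44720482, -0.14192168]), 'moment': array([-0.00820653,  0.00770844,  0.0233192 ]), 'grasp_force': 0.0, 'width': 0.08546617025685772}
```

Run:
```python
import cv2
a=cv2.imread("pics/top0.png"); cv2.imwrite("pics/top0b.png",a)
```

```text
(no output)
```

View pics/top0.png

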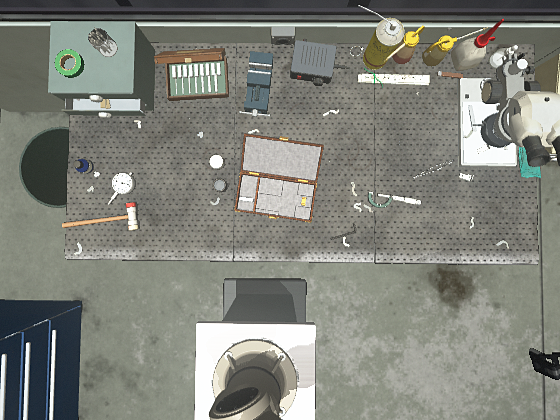

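The case is at about (275,192), the micrometer at (395,199), the jar at (216,161), the loupe at (220,185) and the hex key at (345,233). I'll zoom in on that area.

Run:
```python
import cv2
a=cv2.imread("pics/top0.png")[125:250,200:430]; cv2.imwrite("pics/top0z.png",cv2.resize(a,None,fx=3.4,fy=3.4,interpolation=cv2.INTER_CUBIC))
from h import *
for q in [(275,192),(395,199)]: print(pt("top0",*q,0.02))
```

```text
[ 0.49792404 -0.04972125  0.02      ]
[ 0.4822358  -0.36600072  0.02      ]
```

View pics/top0z.png

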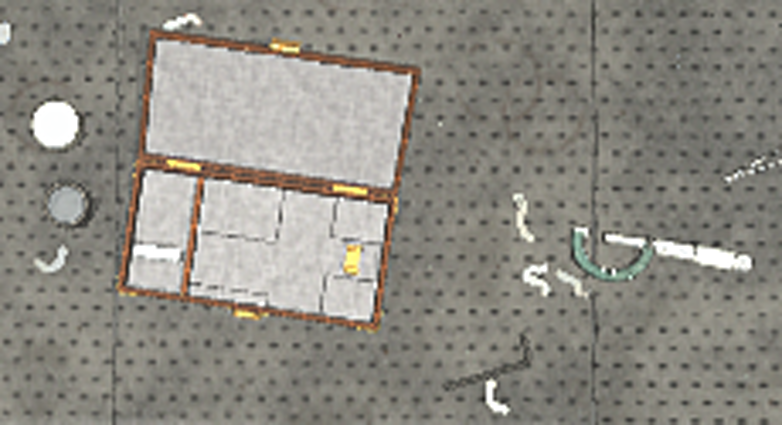

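The picture shows the lid thrown back and the empty nest with the brass clip at zoom (352,258). The block's top edge, at (135–180,252), lies along the case's y, with free floor toward the hinge. The micrometer's frame is on the left and bulges toward the robot, so its yaw is roughly the case's.

```bash
cat >> h.py <<'E'
def fit(L,W):
    L=np.array(L,float)[:,:2];W=np.array(W,float)[:,:2]; l=L-L.mean(0);w=W-W.mean(0)
    a=np.arctan2((l[:,0]*w[:,1]-l[:,1]*w[:,0]).sum(),(l*w).sum()); c,s=np.cos(a),np.sin(a); Rm=np.array([[c,-s],[s,c]])
    t=W.mean(0)-Rm@L.mean(0); return a,t,np.linalg.norm(W-(L@Rm.T+t),axis=1)
E
python3 - <<'E'
from h import *
z=lambda u,v:(u/3.4+200,v/3.4+125)
W=[pt("top0",*z(*q),.024) for q in [(120,292),(377,328),(395,197),(137,163)]]
print("case",fit([(-.052,.1025),(-.052,-.1025),(.052,-.1025),(.052,.1025)],W))
W=[pt("top0",*z(*q),.010) for q in [(750,263),(648,248),(608,238),(573,235),(612,279)]]
print("mic",fit([(.013,-.07),(.013,-.015),(.013,.035),(.005,.068),(-.021,.037)],W))
for q in [(135,250),(180,255)]:print("block",pt("top0",*z(*q),.036))
for q in [(68,205)]:print("loupe",pt("top0",*z(*q),.034))
print("jar",pt("top0",*z(55,125),.038))
s=env.read_state();print(R.from_rotvec(s["eef_rot"]).as_matrix().round(4))
E
```

```text
case (np.float64(-0.1258450959119831), array([ 0.48443905, -0.05145255]), array([0.00260242, 0.00212976, 0.0016741 , 0.00186768]))
mic (np.float64(-0.1746040691358056), array([ 0.47537552, -0.35941359]), array([0.00592798, 0.01937928, 0.00177438, 0.00611359, 0.00963144]))
block [0.47895857 0.04210995 0.036     ]
block [0.47542971 0.00748154 0.036     ]
loupe [0.51333036 0.09448979 0.034     ]
jar [0.57472143 0.10494538 0.038     ]
[[ 9.654e-01  2.608e-01 -5.000e-04]
 [ 2.608e-01 -9.654e-01  1.400e-03]
 [-1.000e-04 -1.500e-03 -1.000e+00]]
```

```bash
cat >> h.py <<'E'
def go(P,a):
    "tool pointing down, tool y at world angle a; prints row numbers"
    s=env.read_state(); Rn=R.from_rotvec(s["eef_rot"]); y=np.array([np.cos(a),np.sin(a),0]); z=np.array([0,0,-1.]); 
    Rt=R.from_matrix(np.c_[np.cross(y,z),y,z]); print("turn",(Rn.inv()*Rt).as_rotvec().round(3),"shift cm",(Rn.inv().apply(np.array(P)-s["position"])*100).round(2),"pos",s["position"].round(4),"t",round(s["t"],2),"F",s["ft_force"].round(1),"w",round(s["width"],4))
E
python3 -c "
from h import *
go((.486,-.3715,.2),-.175)"
```

```text
turn [-1.000e-03 -1.000e-03 -1.132e+00] shift cm [ 37.23 -16.41   3.07] pos [ 0.1694 -0.627   0.2305] t 0.15 F [-0.1 -0.4 -0.1] w 0.0855
```

```bash
python3 -m inch '[0,0,-1.132,37.2,-16.4,3,8.5, 0,0,-1.132,37.2,-16.4,3,8.5, 0,0,-1.132,37.2,-16.4,3,8.5, 0,0,-1.132,37.2,-16.4,3,8.5, 0,0,-1.132,37.2,-16.4,3,8.5, 0,0,-1.132,37.2,-16.4,3,8.5, 0,0,-1.132,37.2,-16.4,3,8.5, 0,0,-1.132,37.2,-16.4,3,8.5]' 40
python3 -c "
from h import *
go((.486,-.3715,.2),-.175)"
```

```text
t: 0.82
position: [0.4293, -0.4172, 0.2066]
eef_rot: [-2.529, -1.863, 0.0]
ft_force: [1.1, -0.9, 0.8]
width: 0.0854
grasp_force: 0.0
turn [-0.     0.    -0.126] shift cm [6.04 4.06 0.66] pos [ 0.4293 -0.4172  0.2066] t 0.82 F [ 1.1 -0.9  0.8] w 0.0854
```

```bash
python3 -m inch '[0,0,-0.12,6,4,0.6,8.5, 0,0,-0.12,6,4,0.6,8.5, 0,0,-0.12,6,4,0.6,8.5, 0,0,-0.12,6,4,0.6,8.5]'
python3 -c "
from h import *
save('wrist','w1')
go((.486,-.3715,.2),-.175)"
```

```text
t: 1.15
position: [0.4861, -0.3712, 0.2002]
eef_rot: [-2.413, -2.01, -0.001]
ft_force: [0.4, -0.4, -0.3]
width: 0.0852
grasp_force: 0.0
turn [-0.001  0.    -0.011] shift cm [0.22 0.13 0.03] pos [ 0.4843 -0.3734  0.2003] t 1.2 F [-0.7 -0.4 -0.1] w 0.0847
```

View pics/w1.png

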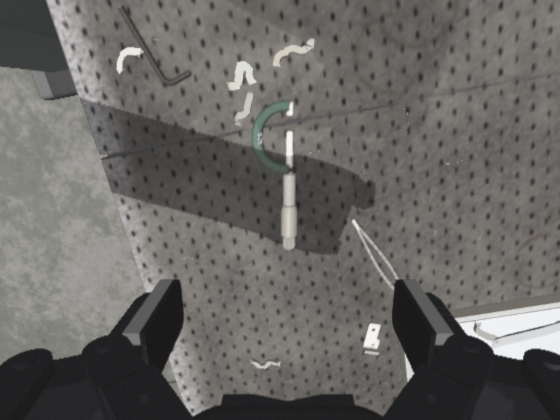

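The micrometer is upright in the wrist view: ratchet end (289,249), thimble/sleeve joint about (289,206), sleeve/frame joint about (289,174), spindle line at u≈290, frame bulge at (253,137) and frame end about (290,101).

Run:
```python
from h import *
W=[pt("w1",*q,.008) for q in [(289,249),(289,206),(289.5,174),(253,137),(291,101)]]
a,t,e=fit([(.013,-.07),(.013,-.0255),(.013,.005),(-.021,.037),(.013,.07)],W);print(a,t,e)
W=[pt("w1",*q,.008) for q in [(289,249),(289,206),(289.5,174),(290,135)]];d=W[3]-W[0];print(np.arctan2(-d[0],d[1]))
for q in W: print(q)
c,s=np.cos(a),np.sin(a);g=t+np.array([[c,-s],[s,c]])@[.013,-.010];print(g)
go((*g,.03),a);go((*g,-.0),a)
```

```text
-0.1979450783363378 [ 0.47598589 -0.36504867] [0.00099351 0.00068706 0.00029452 0.00138811 0.00018951]
-0.18815700203970254
[ 0.47539363 -0.43713514  0.008     ]
[ 0.48338918 -0.39321086  0.008     ]
[ 0.48942271 -0.36266926  0.008     ]
[ 0.49625369 -0.32758141  0.008     ]
[ 0.48676549 -0.37740991]
turn [-0.001  0.     0.012] shift cm [-0.34  0.34 17.03] pos [ 0.4843 -0.3734  0.2003] t 1.2 F [-0.7 -0.4 -0.1] w 0.0847
turn [-0.001  0.     0.012] shift cm [-0.34  0.34 20.03] pos [ 0.4843 -0.3734  0.2003] t 1.2 F [-0.7 -0.4 -0.1] w 0.0847
```

```bash
python3 -m inch '[0,0,0.012,-0.34,0.34,15,4, 0,0,0.012,-0.34,0.34,15,4, 0,0,0.012,-0.34,0.34,15,4, 0,0,0.012,-0.34,0.34,15,4, 0,0,0.012,-0.34,0.34,15,4, 0,0,0.012,-0.34,0.34,15,4, 0,0,0.012,-0.34,0.34,15,4, 0,0,0.012,-0.34,0.34,15,4]'
python3 -c "
from h import *
for i in range(2): go((.4868,-.3774,.003),-.195)
save('wrist','w2')
go((.4868,-.3774,.003),-.195)"
```

```text
t: 1.87
position: [0.4886, -0.3794, 0.0536]
eef_rot: [2.428, 1.985, 0.001]
ft_force: [0.7, 0.8, 1.0]
width: 0.0399
grasp_force: 0.0
turn [ 0.004  0.003 -0.005] shift cm [ 0.18 -0.23  5.06] pos [ 0.4886 -0.3794  0.0536] t 1.87 F [0.7 0.8 1. ] w 0.0399
turn [ 0.004  0.003 -0.005] shift cm [ 0.18 -0.23  5.06] pos [ 0.4886 -0.3794  0.0536] t 1.87 F [0.7 0.8 1. ] w 0.0399
turn [ 0.004  0.002 -0.005] shift cm [ 0.15 -0.23  5.05] pos [ 0.4886 -0.3792  0.0535] t 1.92 F [ 0.1 -1.2 -0.2] w 0.0398
```

View pics/w2.png

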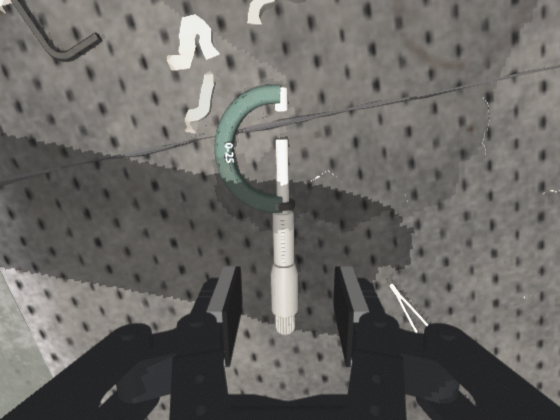

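The sleeve runs from (284,211) to (285,266), the ratchet ends at (285,333) and the frame's far end is at (281,87). I'll recompute from these.

Run:
```python
from h import *
W=[pt("w2",*q,.008) for q in [(285,332),(285,265.5),(284,211),(281.5,88)]]
a,t,e=fit([(.013,-.07),(.013,-.0255),(.013,.005),(.013,.07)],W);print(a,t,e)
c,s=np.cos(a),np.sin(a);g=t+np.array([[c,-s],[s,c]])@[.013,-.010];print(g)
go((*g,.003),a)
```

```text
-0.188680789054249 [ 0.47640454 -0.36498669] [0.00048646 0.00061014 0.00147119 0.00055911]
[ 0.48729819 -0.37724753]
turn [ 0.004  0.002 -0.011] shift cm [ 0.17 -0.18  5.05] pos [ 0.4886 -0.3792  0.0535] t 1.92 F [ 0.1 -1.2 -0.2] w 0.0398
```

```bash
python3 -m inch '[0.004,0.002,-0.01,0.17,-0.18,2.5,4, 0.004,0.002,-0.01,0.17,-0.18,4,4, 0.004,0.002,-0.01,0.17,-0.18,5,4, 0.004,0.002,-0.01,0.17,-0.18,5,4, 0.004,0.002,-0.01,0.17,-0.18,5,1, 0.004,0.002,-0.01,0.17,-0.18,5,0.5, 0.004,0.002,-0.01,0.17,-0.18,5,0.5, 0.004,0.002,-0.01,0.17,-0.18,5,0.5]' 50
python3 -m inch '[0,0,0,0,0,0,0.5, 0,0,0,0,0,0,0.5, 0,0,0,0,0,0,0.5, 0,0,0,0,0,0,0.5]' 50
python3 -c "
from h import *
go((.4873,-.3772,.003),-.189)"
```

```text
t: 2.58
position: [0.4868, -0.3763, 0.0023]
eef_rot: [-2.42, -2.001, 0.001]
ft_force: [-0.6, 0.2, 3.2]
width: 0.009
grasp_force: 48.9
t: 2.92
position: [0.4868, -0.3764, 0.0023]
eef_rot: [-2.42, -2.001, 0.001]
ft_force: [-0.4, 0.1, 5.5]
width: 0.009
grasp_force: 49.1
turn [-0.002 -0.001 -0.   ] shift cm [-0.07  0.07 -0.07] pos [ 0.4868 -0.3764  0.0023] t 2.92 F [-0.4  0.1  5.5] w 0.009
```

```bash
python3 -m inch '[0,0,0,0,0,-0.05,2, 0,0,0,-0.07,0.07,0.1,2, 0,0,0,-0.07,0.07,0.15,2, 0,0,0,-0.07,0.07,0.15,2, 0,0,0,-0.07,0.07,0.15,0.4, 0,0,0,-0.07,0.07,0.15,0.4, 0,0,0,-0.07,0.07,0.15,0.4, 0,0,0,-0.07,0.07,0.15,0.4]' 50
python3 -c "
from h import *
go((.4873,-.3772,.003),-.189)"
```

```text
t: 3.58
position: [0.4882, -0.377, 0.0006]
eef_rot: [-2.42, -2.002, -0.001]
ft_force: [1.3, -0.2, 6.8]
width: 0.0096
grasp_force: 49.7
turn [-0.    -0.001  0.   ] shift cm [-0.04 -0.08 -0.24] pos [ 0.4882 -0.377   0.0006] t 3.58 F [ 1.3 -0.2  6.8] w 0.0096
```

```bash
python3 -m inch '[0,0,0,0,0,-0.2,0.4, 0,0,0,0,0,-0.5,0.4, 0,0,0,0,0,-1,0.4, 0,0,0,0,0,-1.5,0.4, 0,0,0,0,0,-2,0.4, 0,0,0,0,0,-2,0.4]' 60
python3 -c "
from h import *
save('wrist','w3')
go((.4873,-.3772,.003),-.189)"
```

```text
t: 4.08
position: [0.487, -0.377, 0.0205]
eef_rot: [-2.419, -2.0, 0.001]
ft_force: [0.7, -0.3, -0.3]
width: 0.0089
grasp_force: 58.5
turn [-0.003 -0.001 -0.   ] shift cm [-0.03  0.06  1.7 ] pos [ 0.4868 -0.3769  0.02  ] t 4.13 F [ 0.4  0.4 -1.6] w 0.0085
```

View pics/w3.png

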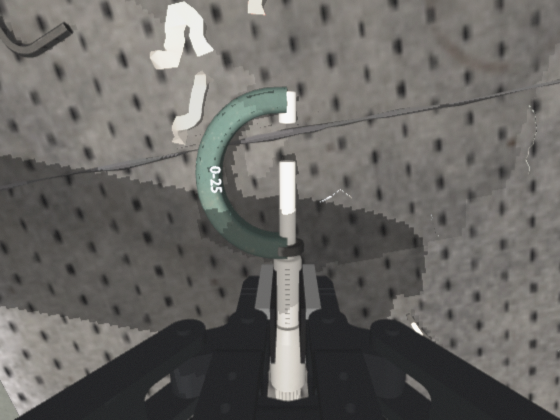

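Run:
```python
from h import *
for z in(.006,.012,.018,.024,.03,.036):
    A,B=pt("w3",291,91,z),pt("w3",288,254,z);d=A-B;print(z,np.linalg.norm(d),np.arctan2(-d[0],d[1]),B)
A=pt("w2",281.5,88,.008);B=pt("w2",284,211,.008);print(np.linalg.norm(A-B))
s=env.read_state();print(s["ft_force"],s["moment"],s["grasp_force"],s["width"])
```

```text
0.006 0.07262504898317385 -0.20490353273568637 [ 0.48856006 -0.37012239  0.006     ]
0.012 0.06985579542005602 -0.2049035327356878 [ 0.48906709 -0.36749372  0.012     ]
0.018 0.06708654185693833 -0.20490353273568718 [ 0.48957412 -0.36486506  0.018     ]
0.024 0.06431728829382052 -0.20490353273568684 [ 0.49008115 -0.3622364   0.024     ]
0.03 0.06154803473070279 -0.20490353273568632 [ 0.49058818 -0.35960773  0.03      ]
0.036 0.05877878116758502 -0.2049035327356878 [ 0.49109521 -0.35697907  0.036     ]
0.06301204247427752
[ 0.4136599   0.36420223 -1.57679328] [-0.00356221 -0.00517113 -0.01805329] 58.544796109199524 0.008542732173684783
```

It is lifted and held level: the scale puts it at 27 mm, as expected. Next I'll carry it to a viewpoint just right of the case.

```bash
python3 -c "
from h import *
go((.48,-.17,.2),-.126)"
```

```text
turn [-0.003 -0.001 -0.063] shift cm [ 20.21  -4.6  -17.96] pos [ 0.4868 -0.3769  0.02  ] t 4.13 F [ 0.4  0.4 -1.6] w 0.0085
```

```bash
python3 -m inch '[0,0,0,0,0,-2,0.4, 0,0,-0.01,1.5,0,-4.5,0.4, 0,0,-0.03,4.5,-1,-7,0.4, 0,0,-0.05,7.5,-2,-10,0.4, 0,0,-0.063,10.5,-3,-13,0.4, 0,0,-0.063,13,-3.6,-16,0.4, 0,0,-0.063,16,-4,-18,0.4, 0,0,-0.063,18.5,-4.4,-18,0.4]'
python3 -m inch '[0,0,0,1,-0.1,0,0.4, 0,0,0,1.7,-0.2,0,0.4, 0,0,0,1.7,-0.2,0,0.4, 0,0,0,1.7,-0.2,0,0.4, 0,0,0,1.7,-0.2,0,0.4]'
python3 -c "
from h import *
save('wrist','w4')
go((.4801,-.0857,.2),-.126)"
```

```text
t: 4.8
position: [0.4816, -0.1854, 0.205]
eef_rot: [2.353, 2.076, 0.006]
ft_force: [0.1, 0.9, -1.4]
width: 0.0088
grasp_force: 58.8
t: 5.22
position: [0.478, -0.1717, 0.1989]
eef_rot: [-2.356, -2.071, 0.003]
ft_force: [-0.4, -0.3, -0.4]
width: 0.009
grasp_force: 58.8
turn [-0.005 -0.002 -0.003] shift cm [ 8.55 -0.9  -0.07] pos [ 0.4781 -0.1717  0.199 ] t 5.27 F [-0.2  0.2 -1.8] w 0.009
```

View pics/w4.png

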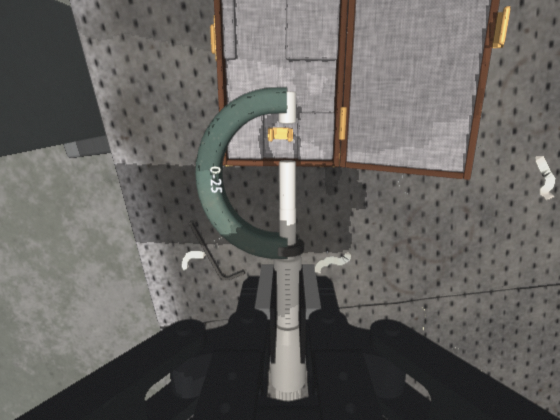

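The case's right end is in view: front-right corner about (222,166), front edge u≈217–222, rear rim u≈345, clip (281,134). I'll take the brown edges numerically.

Run:
```python
from h import *
im=cv2.imread("pics/w4.png").astype(int);b,g,r=im[...,0],im[...,1],im[...,2]
m=(r-b>25)
for v in (5,60,80,100,120,140,150):
    u=np.where(m[v])[0]; seg=np.split(u,np.where(np.diff(u)>2)[0]+1); print(v,[(s[0],s[-1]) for s in seg if len(s)>1])
for u in (232,240,250,260,305,315,325,335,350,380,420,460):
    v=np.where(m[:,u])[0]; seg=np.split(v,np.where(np.diff(v)>2)[0]+1); print('u',u,[(s[0],s[-1]) for s in seg if len(s)>1])
c=np.array([.4844,-.0515]);a=-.126;Rm=np.array([[np.cos(a),-np.sin(a)],[np.sin(a),np.cos(a)]])
for l in [(-.052,-.1025,.024),(.052,-.1025,.024),(-.052,0,.024),(.052,0,.024),(0,-.0755,.021)]:
    print(l,px("w4",[*(c+Rm@l[:2]),l[2]]).round(1))
```

```text
5 [(np.int64(214), np.int64(219)), (np.int64(341), np.int64(346)), (np.int64(349), np.int64(354)), (np.int64(491), np.int64(498))]
60 [(np.int64(215), np.int64(221)), (np.int64(339), np.int64(351)), (np.int64(482), np.int64(489))]
80 [(np.int64(218), np.int64(222)), (np.int64(338), np.int64(350)), (np.int64(479), np.int64(486))]
100 [(np.int64(218), np.int64(223)), (np.int64(336), np.int64(348)), (np.int64(476), np.int64(482))]
120 [(np.int64(336), np.int64(347)), (np.int64(473), np.int64(479))]
140 [(np.int64(268), np.int64(272)), (np.int64(287), np.int64(292)), (np.int64(335), np.int64(346)), (np.int64(470), np.int64(476))]
150 [(np.int64(334), np.int64(346)), (np.int64(468), np.int64(474))]
u 232 [(np.int64(160), np.int64(165))]
u 240 [(np.int64(160), np.int64(165))]
u 250 [(np.int64(160), np.int64(165))]
u 260 [(np.int64(160), np.int64(165))]
u 305 [(np.int64(161), np.int64(165))]
u 315 [(np.int64(161), np.int64(165))]
u 325 [(np.int64(161), np.int64(165))]
u 335 [(np.int64(124), np.int64(126)), (np.int64(130), np.int64(166))]
u 350 [(np.int64(0), np.int64(80)), (np.int64(163), np.int64(167))]
u 380 [(np.int64(165), np.int64(170))]
u 420 [(np.int64(169), np.int64(174))]
u 460 [(np.int64(173), np.int64(178))]
(-0.052, -0.1025, 0.024) [[219.7 168.5]]
(0.052, -0.1025, 0.024) [[337.8 168.4]]
(-0.052, 0, 0.024) [[212.2  41.2]]
(0.052, 0, 0.024) [[342.9  40.8]]
(0, -0.0755, 0.021) [[278.5 137. ]]
```

Run:
```python
from h import *
from scipy.optimize import least_squares
im=cv2.imread("pics/w4.png").astype(int)
def w(p,l): c,s=np.cos(p[2]),np.sin(p[2]);return [p[0]+c*l[0]-s*l[1],p[1]+s*l[0]+c*l[1],l[2]]
def case(p):
    q=px("w4",[w(p,l) for l in [(-.052,-.06,.024),(-.052,.03,.024),(.052,.03,.024),(-.045,-.1025,.024),(.045,-.1025,.024),(0,-.0755,.021)]])
    L=lambda a,b,v:a[0]+(b[0]-a[0])*(v-a[1])/(b[1]-a[1])
    M=lambda a,b,u:a[1]+(b[1]-a[1])*(u-a[0])/(b[0]-a[0])
    return [L(q[0],q[1],5)-213.5,L(q[0],q[1],60)-215,L(q[0],q[1],80)-217,L(q[0],q[1],100)-217.7,q[2][0]-347.3+(5-q[2][1])*0.03,M(q[3],q[4],240)-165.6,M(q[3],q[4],325)-165.8,q[5][0]-281,q[5][1]-134]
r=least_squares(case,[.4844,-.0515,-.126]);print("case",r.x,np.round(r.fun,1))
# held mic
s=env.read_state();Rt=R.from_rotvec(s["eef_rot"]);T=s["position"]
for l in [(.0146,0,-.0074),(.0796,0,-.0074),(-.0004,0,-.0074),(.0466,-.034,-.0074)]: print(l,px("w4",T+Rt.apply(l)).round(1))
for v in (100,180,205,270,300): print(v,im[v,270:310].sum(1)//3)
print(im[80:100,290].sum(1)//3, im[235:270,288].sum(1)//3,im[310:335,288].sum(1)//3)
g=w(r.x,(0,-.0341,0));print(g);go((g[0],g[1],.05),r.x[2])
```

```text
case [ 0.48667409 -0.049282   -0.12796557] [-0.8  0.7 -0.2  0.2  0.4  0.  -0.1 -0.4  0.1]
(0.0146, 0, -0.0074) [[287.7 259. ]]
(0.0796, 0, -0.0074) [[287.9  90. ]]
(-0.0004, 0, -0.0074) [[287.7 291.8]]
(0.0466, -0.034, -0.0074) [[198.2 181.8]]
100 [114 114 114 113 114 113 114 114 111 113 113 113 112 114 115 115 145 220
 238 236 233 229 222 211 189 159 134 142 148 154 154 151 150 156 150 159
 164 166 161 164]
180 [ 66  66  65  49  37  41  49  64  83 131 188 214 224 231 236 239 241 242
 241 238 234 228 220 206 175 115  72  67  68  69  70  67  65  64  65  69
  71  70  71  69]
205 [ 70  69  69  69  69  71  70  73  78 114 180 210 223 231 235 239 241 241
 240 237 234 228 219 206 173 110  72  69  71  71  71  71  69  71  68  67
  66  67  69  71]
270 [ 86  87  80  45  51  85 109 128 132 135 139 140 142 143 142 131 130 129
 129 132 138 143 142 140 139 137 134 132 122  91  63  35  51  84  86  87
  86  85  88  86]
300 [ 59  32  25  29  24  28  54 105 130 136 137 140 142 144 143 136 134 132
 132 132 139 144 143 141 139 137 135 128  97  43  26  30  26  28  37  64
  84  85  86  86]
[148 160 174 174 174 176 178 179 179 178 176 174 215 230 232 233 233 233
 233 233] [145 145 141 137 135 134 131 130 130 128  87  48  38  38  45  48  46  46
  47  46  45  57 116 133 134 118 112 126 139 144 146 146 146 142 114] [137 145 144 126 166 185 187 180 143 169 186 187 182 147 169 185 185 169
 124 100 117 173 190 190 191]
[np.float64(0.4823223636292278), np.float64(-0.08310318620529847), 0]
turn [-0.005 -0.002 -0.001] shift cm [ 8.81 -0.64 14.93] pos [ 0.4781 -0.1717  0.199 ] t 5.27 F [-0.2  0.2 -1.8] w 0.009
```

Everything agrees, with under 1 px of residual. The case is at (0.4867,−0.0493) with yaw −0.128, and the grasp is at micrometer y≈−10.4. I'll move above the nest and tilt the frame end slightly down.

```bash
python3 -m inch '[0,0,0,3,-0.2,0,0.4, 0,0,0,6,-0.4,0,0.4, 0,0,0,8.7,-0.64,1,0.4, 0,0,0,8.73,-0.64,4,0.4, 0,0,0,8.73,-0.64,7.5,0.4, 0,0,0,8.73,-0.64,11,0.4, 0,0,0,8.73,-0.64,14,0.4, 0,0,0,8.73,-0.64,14,0.4]' 60
python3 -m inch '[0,0,0,0,0,0,0.4, 0,0,0,0,0,0,0.4]'
python3 -c "
from h import *
s=env.read_state();print(s['moment'])
go((.4822,-.0839,.035),-.128)"
```

```text
t: 5.93
position: [0.4775, -0.0827, 0.0545]
eef_rot: [-2.348, -2.066, 0.014]
ft_force: [-1.9, 0.2, -2.3]
width: 0.0088
grasp_force: 58.8
t: 6.1
position: [0.4842, -0.0828, 0.0613]
eef_rot: [-2.356, -2.074, -0.001]
ft_force: [0.7, -0.4, -1.1]
width: 0.0086
grasp_force: 58.8
[ 0.02071103  0.03385744 -0.02812983]
turn [-0.002 -0.002  0.001] shift cm [-0.14 -0.18  2.63] pos [ 0.4842 -0.0828  0.0613] t 6.1 F [ 0.7 -0.4 -1.1] w 0.0086
```

```bash
python3 -m inch '[0,-0.02,0,0,0,0.4,0.4, 0,-0.05,0,0,0,0.8,0.4, 0,-0.08,0,0,0,1.2,0.4, 0,-0.08,0,0,0,1.6,0.4, 0,-0.08,0,0,0,2,0.4, 0,-0.08,0,0,0,2,0.4, 0,-0.08,0,0,0,2,0.4, 0,-0.08,0,0,0,2,0.4]'
python3 -c "
from h import *
s=env.read_state();print(s['moment'])
go((.4822,-.0839,.014),-.128)"
```

```text
t: 6.77
position: [0.4831, -0.0826, 0.0405]
eef_rot: [2.32, 2.043, -0.093]
ft_force: [0.5, 0.2, -1.7]
width: 0.009
grasp_force: 58.9
[ 0.06993117 -0.03154463  0.00750679]
turn [-0.003  0.078  0.001] shift cm [ 0.07 -0.06  2.66] pos [ 0.4831 -0.0826  0.0405] t 6.77 F [ 0.5  0.2 -1.7] w 0.009
```

```bash
python3 -m inch '[0,0,0,-0.05,-0.06,0.4,0.4, 0,0,0,0,-0.06,0.9,0.4, 0,0,0,0.03,-0.06,1.3,0.4, 0,0,0,0.05,-0.06,1.7,0.4, 0,0,0,0.05,-0.06,1.8,0.4, 0,0,0,0.05,-0.06,1.8,0.4]'
python3 -c "
from h import *
s=env.read_state();print(s['moment'])
save('side','s1'); im=cv2.imread('pics/s1.png');c=px('s1',[.48,-.08,.02])[0].astype(int);print(c)
cv2.imwrite('pics/s1z.png',cv2.resize(im[c[1]-70:c[1]+70,c[0]-95:c[0]+95],None,fx=4,fy=4,interpolation=cv2.INTER_CUBIC))
go((.4822,-.0839,.014),-.128)"
```

```text
t: 7.27
position: [0.4815, -0.0827, 0.0215]
eef_rot: [2.32, 2.045, -0.095]
ft_force: [0.6, 0.7, -1.7]
width: 0.0084
grasp_force: 58.9
[ 0.0736085  -0.01923489  0.01852952]
[295 221]
turn [-0.004  0.078  0.002] shift cm [-0.05  0.06  0.78] pos [ 0.4818 -0.0827  0.0218] t 7.32 F [ 1.1  0.6 -1.8] w 0.0087
```

View pics/s1z.png

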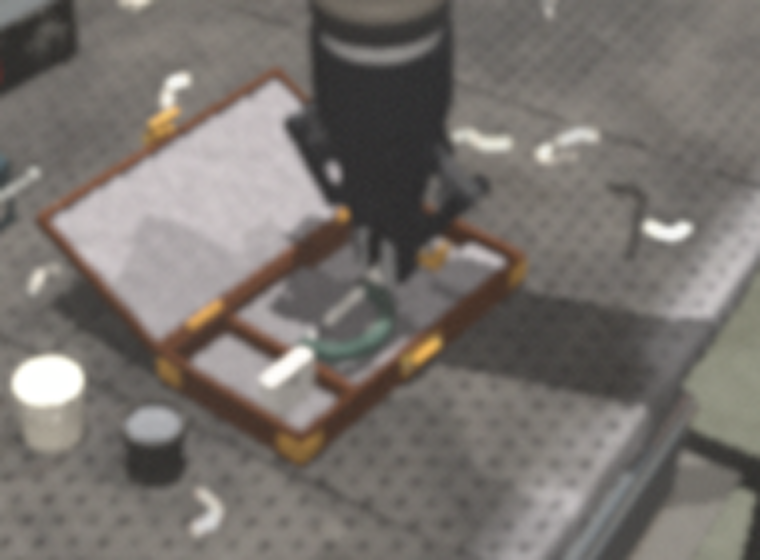

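The frame end is entering the nest between the bed blocks, and the block, loupe and jar are untouched. I'll lower it gently.

```bash
python3 -m inch '[0,0,0,-0.08,0.03,0.15,0.4, 0,0,0,-0.08,0.03,0.3,0.4, 0,0,0,-0.07,0.03,0.45,0.4, 0,0,0,-0.06,0.03,0.55,0.4, 0,0,0,-0.06,0.03,0.55,0.4, 0,0,0,-0.06,0.03,0.55,0.4]'
python3 -m inch '[0,0,0,0.01,0,0.1,0.4, 0,0,0,0.01,0,0.2,0.4, 0,0,0,0.01,0,0.2,0.4]'
python3 -c "
from h import *
s=env.read_state();print(s['moment'])
go((.4822,-.0839,.014),-.128)"
```

```text
t: 7.82
position: [0.4821, -0.0838, 0.0166]
eef_rot: [2.319, 2.045, -0.094]
ft_force: [-0.1, -0.1, -1.5]
width: 0.0089
grasp_force: 58.9
t: 8.07
position: [0.4819, -0.084, 0.0145]
eef_rot: [2.319, 2.044, -0.095]
ft_force: [-0.7, -0.7, -1.7]
width: 0.0088
grasp_force: 58.9
[ 0.0856325  -0.03961705 -0.01113265]
turn [-0.004  0.078  0.002] shift cm [0.01 0.03 0.05] pos [ 0.4819 -0.084   0.0145] t 8.07 F [-0.7 -0.7 -1.7] w 0.0088
```

```bash
for i in 1 2 3; do echo; done; python3 -m inch '[0,0,0,0.01,0,0.1,0.4, 0,0,0,0.01,0,0.2,0.4, 0,0,0,0.01,0,0.2,0.4]'
python3 -m inch '[0,0,0,0.01,0,0.1,0.4, 0,0,0,0.01,0,0.2,0.4, 0,0,0,0.01,0,0.2,0.4]'; python3 -c "
from h import *
s=env.read_state();print(s['moment'],s['ft_force'])"
```

```text
t: 8.32
position: [0.4818, -0.084, 0.0128]
eef_rot: [2.32, 2.044, -0.095]
ft_force: [-1.0, -0.5, 3.5]
width: 0.0089
grasp_force: 59.6
t: 8.57
position: [0.4822, -0.0843, 0.0113]
eef_rot: [2.319, 2.044, -0.095]
ft_force: [-2.0, -0.4, 6.3]
width: 0.009
grasp_force: 59.8
[0.14123137 0.47238814 0.00511631] [-2.02503116 -0.3860377   6.3035401 ]
```

```bash
python3 -m inch '[0,0,0,0,0,0,0.9, 0,0,0,0,0,0,1.2, 0,0,0,0,0,0,2, 0,0,0,0,0,0,3, 0,0,0,0,0,0,3]'
python3 -m inch '[0,0,0,0,0,-2,3, 0,0,0,0,0,-5,3, 0,0.04,0,0,0,-8,3, 0,0.08,0,0,0,-12,3, 0,0.08,0,-3,0,-15,3, 0,0.08,0,-4.5,0,-15,3, 0,0.08,0,-4.5,0,-15,3, 0,0.08,0,-4.5,0,-15,3]'
python3 -m inch '[0,0,0,0,0,0,3, 0,0,0,0,0,0,3]'
python3 -c "
from h import *
save('wrist','w5')
go((.4822,-.0839,.014),-.128)"
```

```text
t: 8.98
position: [0.4824, -0.084, 0.0106]
eef_rot: [2.319, 2.044, -0.093]
ft_force: [0.3, 0.7, 0.3]
width: 0.0299
grasp_force: 0.0
t: 9.65
position: [0.4783, -0.1179, 0.1639]
eef_rot: [-2.357, -2.072, 0.001]
ft_force: [-0.7, 1.6, -0.8]
width: 0.03
grasp_force: 0.0
t: 9.82
position: [0.4779, -0.1157, 0.1627]
eef_rot: [-2.35, -2.075, 0.003]
ft_force: [0.1, 0.6, 0.3]
width: 0.0299
grasp_force: 0.0
turn [-0.006 -0.003  0.004] shift cm [ 3.16  0.11 14.88] pos [ 0.478  -0.1157  0.1627] t 9.87 F [0.  0.6 0.4] w 0.0299
```

View pics/w5.png

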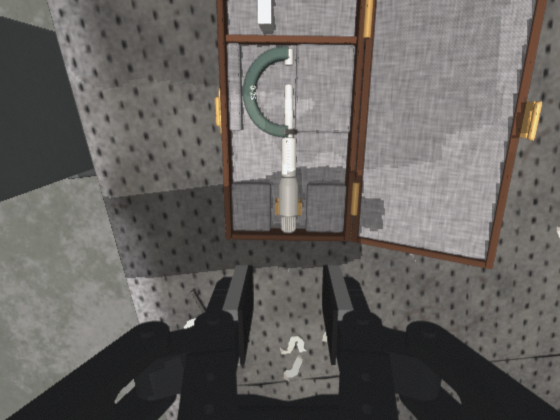

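The micrometer lies in the nest with the thimble at (289,195) on the clip (289,207), between the bed blocks. The block is still standing at (264,10). I'll close the fingers and press at micrometer y=−35.

Run:
```python
from h import *
def w(p,l): c,s=np.cos(p[2]),np.sin(p[2]);return [p[0]+c*l[0]-s*l[1],p[1]+s*l[0]+c*l[1],l[2]]
C=(.4867,-.0493,-.128)
for n,l in dict(thst=(0,-.0505,.023),then=(0,-.0805,.024),FR=(-.052,-.1025,.024),BR=(.052,-.1025,.024),top=(0,.045,.012)).items(): print(n,px("w5",w(C,l)).round(1))
im=cv2.imread("pics/w5.png").astype(int);print(im[165:240,288].sum(1)//3)
g=w(C,(0,-.0595,.045));print(g);go(g,C[2])
```

```text
thst [[289.  178.4]]
then [[288.8 214.9]]
FR [[226.  239.7]]
BR [[351.3 240.6]]
top [[289.8  48.4]]
[237 241 231 238 241 231 211 196 172 186 196 170 127 160 178 181 180 180
 180 180 184 189 192 192 191 192 193 193 193 193 193 193 193 193 192 193
 193 194 192 192 193 194 194 194 194 192 191 191 192 195 193 165 160 170
 174 174 174 176 175 176 175 175 175 175 174 169 161 115  61  37  44  54
  55  55  55]
[np.float64(0.47910477972727417), np.float64(-0.1083132411328913), 0.045]
turn [-0.006 -0.003  0.004] shift cm [ 0.71  0.09 11.77] pos [ 0.478  -0.1157  0.1627] t 9.87 F [0.  0.6 0.4] w 0.0299
```

```bash
python3 -m inch '[-0.006,-0.003,0.004,0.7,0.09,3,0, -0.006,-0.003,0.004,0.7,0.09,6,0, -0.006,-0.003,0.004,0.7,0.09,9,0, -0.006,-0.003,0.004,0.7,0.09,11,0, -0.006,-0.003,0.004,0.7,0.09,11.7,0, -0.006,-0.003,0.004,0.7,0.09,11.7,0, -0.006,-0.003,0.004,0.7,0.09,11.7,0, -0.006,-0.003,0.004,0.7,0.09,11.7,0]'
python3 -m inch '[0,0,0,0,0,0.4,0, 0,0,0,0,0,0.8,0, 0,0,0,0,0,1.1,0, 0,0,0,0,0,1.3,0, 0,0,0,0,0,1.4,0, 0,0,0,0,0,1.4,0]'
python3 -c "
from h import *
go((.4791,-.1083,.022),-.128)"
```

```text
t: 10.53
position: [0.4812, -0.1098, 0.0479]
eef_rot: [2.357, 2.07, 0.004]
ft_force: [0.9, 0.2, 0.5]
width: -0.0004
grasp_force: 0.0
t: 11.03
position: [0.4797, -0.1099, 0.0325]
eef_rot: [2.36, 2.071, 0.001]
ft_force: [0.1, 0.5, 0.1]
width: -0.0001
grasp_force: 0.0
turn [ 0.002  0.001 -0.002] shift cm [ 0.15 -0.08  1.05] pos [ 0.4797 -0.1099  0.0325] t 11.03 F [0.1 0.5 0.1] w -0.0001
```

```bash
python3 -m inch '[0,0,0,0.15,-0.05,0.1,0, 0,0,0,0.15,-0.05,0.2,0, 0,0,0,0.15,-0.05,0.3,0, 0,0,0,0.15,-0.05,0.4,0, 0,0,0,0.15,-0.05,0.4,0]'
python3 -m inch '[0,0,0,0,0,0.1,0, 0,0,0,0,0,0.2,0, 0,0,0,0,0,0.3,0]'
python3 -m inch '[0,0,0,0,0,0.1,0, 0,0,0,0,0,0.2,0, 0,0,0,0,0,0.3,0]'
```

```text
t: 11.45
position: [0.4802, -0.1085, 0.0293]
eef_rot: [2.358, 2.07, 0.002]
ft_force: [-0.6, 0.5, 3.7]
width: -0.0002
grasp_force: 2.0
t: 11.7
position: [0.48, -0.1087, 0.0261]
eef_rot: [2.359, 2.07, 0.002]
ft_force: [0.1, -0.5, 3.3]
width: 0.0002
grasp_force: 1.3
t: 11.95
position: [0.4792, -0.1082, 0.0223]
eef_rot: [2.36, 2.072, 0.001]
ft_force: [0.1, 0.3, 0.4]
width: -0.0006
grasp_force: 0.0
```

```bash
python3 -m inch '[0,0,0,0,0,0.1,0, 0,0,0,0,0,0.2,0, 0,0,0,0,0,0.2,0]'
python3 -m inch '[0,0,0,0,0,0.1,0, 0,0,0,0,0,0.1,0]'
```

```text
t: 12.2
position: [0.4801, -0.1084, 0.0214]
eef_rot: [2.359, 2.071, 0.001]
ft_force: [-1.8, 0.4, 8.3]
width: 0.0
grasp_force: 3.8
t: 12.37
position: [0.4805, -0.1084, 0.0212]
eef_rot: [2.358, 2.07, 0.002]
ft_force: [-3.0, -0.1, 15.3]
width: -0.0003
grasp_force: 7.2
```

The force rises to a hard stop at about 21.4 mm (home is 22), so the thimble has snapped home. Next I'll raise the gripper, go over the front wall of the bay and locate the block exactly.

Run:
```python
from h import *
def w(p,l): c,s=np.cos(p[2]),np.sin(p[2]);return [p[0]+c*l[0]-s*l[1],p[1]+s*l[0]+c*l[1],l[2]]
C=(.4867,-.0493,-.128)
im=cv2.imread("pics/w5.png").astype(int).sum(2)//3
for v in (2,6,10,14,18,22,26,30): print(v,im[v,250:280])
for x in(-.0215,-.0168,-.012): print(x,px("w5",w(C,(x,.057,.036))).round(1),px("w5",w(C,(x,.057,.006))).round(1))
g=w(C,(-.047,.0755,.07));print(g);go(g,C[2])
```

```text
2 [144 154 157 155 153 152 150 171 238 241 241 241 241 241 241 241 241 241
 241 241 233 121  87  85  92 119 147 148 149 146]
6 [153 157 153 153 153 144 140 165 238 241 241 241 241 241 241 241 241 241
 241 241 234 133  92 100 132 144 152 147 151 149]
10 [157 163 161 160 161 154 146 167 238 242 241 241 241 241 241 241 242 241
 241 241 234 127  90  99 142 152 149 146 152 156]
14 [142 145 148 148 151 156 151 177 238 241 241 241 242 241 241 242 242 242
 241 241 234 133  90  98 136 142 141 140 144 148]
18 [145 145 147 146 147 152 147 172 237 241 241 242 241 241 241 241 241 241
 241 241 234 136  90  84  93 132 134 135 137 141]
22 [161 161 159 161 157 157 154 174 228 239 239 240 239 240 239 239 239 239
 239 238 232 140  91  84  97 133 138 141 140 141]
26 [152 155 154 157 161 159 154 157 153 122  93  89  88  89  89  89  89  89
  90  88  89  88  89  84  79  94 135 144 142 140]
30 [151 149 144 143 149 146 140 145 144 141 141 111  93  88  89  86  88  88
  87  87  88  90  88  98 126 134 152 155 150 146]
-0.0215 [[257.7  24. ]] [[261.1  31.8]]
-0.0168 [[264.7  24. ]] [[267.4  31.8]]
-0.012 [[271.9  24. ]] [[273.8  31.8]]
[np.float64(0.44972213104781367), np.float64(0.031581933753805184), 0.07]
turn [ 0.003  0.002 -0.002] shift cm [13.48 -4.85 -4.92] pos [ 0.4805 -0.1084  0.0212] t 12.37 F [-3.  -0.1 15.3] w -0.0003
```

The block matches case x=−17 and y from +57 mm, aligned with the case. I'll move to in front of it and push +x, since the hinge side has the free floor.

```bash
python3 -m inch '[0,0,0,0,0,-2.5,0, 0,0,0,0,0,-5,0, 0,0,0,3,-1.2,-5.5,0, 0,0,0,6.5,-2.4,-5.5,0, 0,0,0,10,-3.6,-5.5,0, 0,0,0,13.4,-4.8,-5.5,0, 0,0,0,13.4,-4.8,-5.5,0, 0,0,0,13.4,-4.8,-5.5,0]'
python3 -m inch '[0,0,0,0,0,0,0, 0,0,0,0,0,0,0]'
python3 -c "
from h import *
go((.4497,.0316,.029),-.128)"
```

```text
t: 13.03
position: [0.4487, 0.0329, 0.0745]
eef_rot: [2.354, 2.078, 0.002]
ft_force: [-0.5, -0.6, -0.2]
width: 0.0
grasp_force: 0.0
t: 13.2
position: [0.4493, 0.0294, 0.0743]
eef_rot: [2.361, 2.068, 0.0]
ft_force: [-0.1, 0.6, -0.1]
width: 0.0001
grasp_force: 0.0
turn [ 0.002  0.001 -0.004] shift cm [ 0.23 -0.    4.53] pos [0.4493 0.0294 0.0743] t 13.2 F [-0.1  0.6 -0.1] w 0.0001
```

Down to z=29 mm, then push slowly toward +x.

```bash
python3 -m inch '[0,0,0,0.2,0,1.5,0, 0,0,0,0.2,0,3,0, 0,0,0,0.2,0,4,0, 0,0,0,0.2,0,4.5,0, 0,0,0,0.2,0,4.5,0, 0,0,0,0.2,0.5,4.5,0, 0,0,0,0.2,1,4.5,0, 0,0,0,0.2,1.4,4.5,0]'
python3 -m inch '[0,0,0,0,0.3,0,0, 0,0,0,0,0.6,0,0, 0,0,0,0,0.9,0,0, 0,0,0,0,1.2,0,0, 0,0,0,0,1.2,0,0]'
python3 -m inch '[0,0,0,0,0.3,0,0, 0,0,0,0,0.6,0,0, 0,0,0,0,0.8,0,0, 0,0,0,0,0.8,0,0]'
```

```text
t: 13.87
position: [0.4651, 0.0307, 0.0303]
eef_rot: [2.359, 2.07, 0.004]
ft_force: [-0.1, -0.2, 0.3]
width: 0.0003
grasp_force: 0.0
t: 14.28
position: [0.4771, 0.0294, 0.0304]
eef_rot: [2.358, 2.07, 0.004]
ft_force: [-0.1, -0.3, 3.2]
width: -0.0002
grasp_force: 1.9
t: 14.62
position: [0.4834, 0.0282, 0.0293]
eef_rot: [2.36, 2.071, 0.001]
ft_force: [-0.2, -0.2, -0.7]
width: -0.0003
grasp_force: 0.0
```

```bash
python3 -m inch '[0,0,0,0,0,-3,0, 0,0,0,0,0,-6,0, 0,0,0,-3,0,-10,0, 0,0,0,-6,0,-13,0, 0,0,0,-10,0,-15,0, 0,0,0,-12,0,-15,0, 0,0,0,-12,0,-15,0, 0,0,0,-12,0,-15,0]'
python3 -c "
from h import *
save('wrist','w6')
go((.4497,.0316,.029),-.128)"
```

```text
t: 15.28
position: [0.4669, -0.0926, 0.1798]
eef_rot: [2.364, 2.065, 0.001]
ft_force: [0.4, 0.2, -0.7]
width: -0.0001
grasp_force: 0.0
turn [ 0.001  0.    -0.003] shift cm [11.91 -3.32 15.02] pos [ 0.4668 -0.0907  0.1793] t 15.33 F [ 0.2  0.7 -0.5] w -0.0001
```

View pics/w6.png

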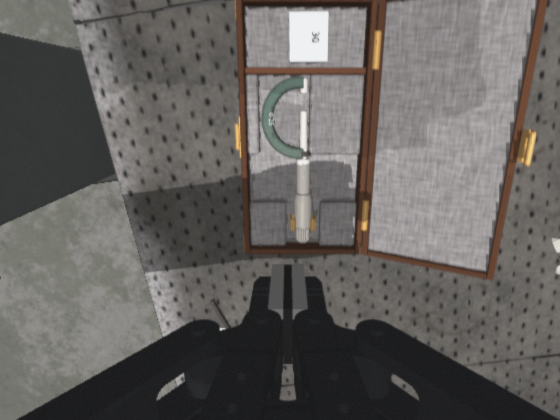

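The block lies flat at (308,36). The micrometer is home, with the clip lips showing on both sides of the thimble at (294,224) and (311,224). For the lid, I'll estimate its angle from its far right corner at about (491,275).

```bash
cat >> h.py <<'E'
C=(.4867,-.0493,-.128)
def w(l,p=C): c,s=np.cos(p[2]),np.sin(p[2]);return np.array([p[0]+c*l[0]-s*l[1],p[1]+s*l[0]+c*l[1],l[2]])
def lidpt(th,r,dep,y): # r from hinge, dep toward outer face
    return w((.052-r*np.cos(th)+dep*np.sin(th), y, .024+r*np.sin(th)+dep*np.cos(th)))
def goT(P,phi):
    "tool x = case y, tool z = case (sin phi, -cos phi)"
    s=env.read_state(); Rn=R.from_rotvec(s["eef_rot"]); c0=w((0,0,0)); ex=w((1,0,0))-c0; ey=w((0,1,0))-c0
    z=ex*np.sin(phi)-np.array([0,0,np.cos(phi)]); Rt=R.from_matrix(np.c_[ey,np.cross(z,ey),z])
    print("turn",(Rn.inv()*Rt).as_rotvec().round(3),"shift cm",(Rn.inv().apply(np.array(P)-s["position"])*100).round(2),"pos",s["position"].round(4),"t",round(s["t"],2),"F",s["ft_force"].round(1),"w",round(s["width"],4))
E
python3 - <<'E'
from h import *
im=cv2.imread("pics/w6.png").astype(int);m=(im[...,2]-im[...,0]>25)
for v in (20,60,100,200,240,260,270): u=np.where(m[v,400:])[0]+400; print(v,u.min() if len(u) else 0,u.max() if len(u) else 0)
for u in (400,440,480,488): v=np.where(m[200:,u])[0]+200; print('u',u,v.min() if len(v) else 0,v.max() if len(v) else 0)
for th in(2.6,2.65,2.7,2.75): print(th,px("w6",[lidpt(th,.104,0,-.1025),lidpt(th,.104,.009,-.1025),lidpt(th,.104,0,.04),lidpt(th,.0,0,-.1025)]).round(1).tolist())
goT(lidpt(2.7,.1015,-.05,-.042),np.pi-2.7)
E
```

```text
20 535 543
60 527 535
100 520 527
200 501 508
240 493 500
260 400 496
270 442 494
u 400 257 261
u 440 265 269
u 480 272 277
u 488 267 279
2.6 [[494.2, 282.9], [494.8, 278.0], [531.7, 81.6], [361.7, 254.2]]
2.65 [[494.3, 280.0], [494.2, 275.1], [531.2, 81.8], [361.7, 254.2]]
2.7 [[494.1, 277.1], [493.4, 272.2], [530.2, 82.1], [361.7, 254.2]]
2.75 [[493.5, 274.2], [492.2, 269.4], [528.8, 82.3], [361.7, 254.2]]
turn [-0.44   0.001 -0.003] shift cm [ 0.21 13.67  6.69] pos [ 0.4668 -0.0907  0.1793] t 15.33 F [ 0.2  0.7 -0.5] w -0.0001
```

Lid angle is about 2.69. I'll go to the pre-grasp pose for its free edge wall with the tool tilted 0.45 forward and the fingers 3 cm open.

```bash
python3 -m inch '[-0.12,0,0,0,3.5,0,3, -0.24,0,0,0,7,0.5,3, -0.36,0,0,0.1,10.5,2,3, -0.44,0,0,0.2,13.6,4,3, -0.44,0,0,0.2,13.6,6.6,3, -0.44,0,0,0.2,13.6,6.6,3, -0.44,0,0,0.2,13.6,6.6,3, -0.44,0,0,0.2,13.6,6.6,3]' 30
python3 -m inch '[0,0,0,0,0,0,3, 0,0,0,0,0,0,3, 0,0,0,0,0,0,3]'
python3 -c "
from h import *
goT(lidpt(2.69,.1015,0.0035,-.042),np.pi-2.69)
save('wrist','w7')"
```

```text
t: 16.0
position: [0.6032, -0.1049, 0.1146]
eef_rot: [2.087, 1.836, 0.413]
ft_force: [0.7, -0.1, 0.8]
width: 0.0299
grasp_force: 0.0
t: 16.25
position: [0.6035, -0.1065, 0.1155]
eef_rot: [2.087, 1.832, 0.413]
ft_force: [0.5, 0.2, 0.1]
width: 0.0299
grasp_force: 0.0
turn [-0.007  0.002 -0.002] shift cm [-0.01 -0.2   5.48] pos [ 0.6035 -0.1065  0.1155] t 16.25 F [0.5 0.2 0.1] w 0.0299
```

View pics/w7.png

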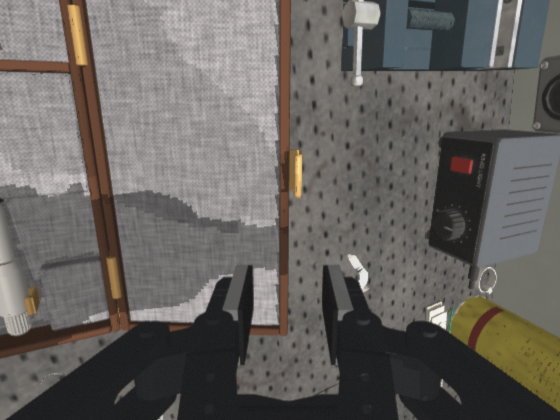

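The edge wall is at u≈280–290 and parallel to the pads, with the fingers centred at u≈287. The tongue, at (297,173), is clear of the grasp. Going down and gripping.

```bash
python3 -m inch '[-0.005,0,0,0,-0.15,1.5,3, -0.005,0,0,0,-0.15,3,3, -0.005,0,0,0,-0.15,4,3, -0.005,0,0,0,-0.15,4.8,3, -0.005,0,0,0,-0.15,5.2,3, -0.005,0,0,0,-0.15,5.4,3, -0.005,0,0,0,-0.15,5.4,3]'
python3 -c "
from h import *
goT(lidpt(2.69,.1015,0.0035,-.042),np.pi-2.69)"
python3 -m inch '[0,0,0,0,0,0,2, 0,0,0,0,0,0,1, 0,0,0,0,0,0,0.3, 0,0,0,0,0,0,0.2, 0,0,0,0,0,0,0.2]' 30
```

```text
t: 16.88
position: [0.6243, -0.109, 0.0643]
eef_rot: [2.086, 1.831, 0.415]
ft_force: [-0.1, -0.9, -0.2]
width: 0.03
grasp_force: 0.0
turn [-0.005  0.001 -0.001] shift cm [-0.03  0.1  -0.04] pos [ 0.6243 -0.109   0.0643] t 16.88 F [-0.1 -0.9 -0.2] w 0.03
t: 17.3
position: [0.6249, -0.1092, 0.0653]
eef_rot: [2.085, 1.83, 0.417]
ft_force: [1.0, -1.0, 1.7]
width: 0.0036
grasp_force: 29.6
```

```bash
python3 -m inch '[-0.05,0,0,0,0,-0.51,0.2, -0.1,0,0,0,-0.02,-1.01,0.2, -0.15,0,0,0,-0.06,-1.52,0.2, -0.2,0,0,0,-0.13,-2.02,0.2, -0.2,0,0,0,-0.13,-2.02,0.2]' 40
python3 -c "
from h import *
goT(lidpt(2.49,.1015,0.0035,-.042),np.pi-2.49)"
```

```text
t: 17.72
position: [0.6193, -0.1087, 0.0758]
eef_rot: [1.993, 1.754, 0.509]
ft_force: [7.2, 7.9, 2.6]
width: 0.0032
grasp_force: 39.2
turn [-0.074  0.01   0.004] shift cm [-0.01  0.02 -0.82] pos [ 0.6193 -0.1087  0.0758] t 17.72 F [7.2 7.9 2.6] w 0.0032
```

```bash
python3 -c "
from h import *
s=env.read_state();print(s['q'].round(3),s['moment'].round(2),s['tau'].round(1))"
python3 -m inch '[0,0,0,0,0,0,0.2, 0,0,0,0,0,0,0.2]'
python3 -c "
from h import *
goT(lidpt(2.49,.1015,0.0035,-.042),np.pi-2.49)"
```

```text
[ 0.605  0.382 -0.598  2.19   1.407  0.237 -1.354] [ 1.59 -0.99  1.  ] [  4.1 -34.1   3.  -13.7  -1.5   3.    1.9]
t: 17.88
position: [0.6192, -0.1087, 0.0759]
eef_rot: [1.992, 1.756, 0.507]
ft_force: [7.7, 6.7, 4.2]
width: 0.0035
grasp_force: 39.6
turn [-0.075  0.011  0.005] shift cm [-0.01  0.02 -0.81] pos [ 0.6192 -0.1087  0.0759] t 17.88 F [7.7 6.7 4.2] w 0.0035
```

Joint 6 is at its lower limit, so this tilt can go no further. The lid stays where it's left, so I'll let go and hook it from behind with the fingers tilted the other way.

```bash
python3 -m inch '[0,0,0,0,0,0,1, 0,0,0,0,0,0,2, 0,0,0,0,0,0,3, 0,0,0,0,0,-1,3, 0,0,0,0,0,-3,3, 0,0,0,0,0,-6,3, 0.1,0,0,0,0,-8,3, 0.2,0,0,0,0,-8,3]'
python3 -c "
from h import *
s=env.read_state();print(s['q'].round(3))
th=2.57
goT(lidpt(th,.13,-.05,-.042),0)"
```

```text
t: 18.55
position: [0.5676, -0.1128, 0.1349]
eef_rot: [2.107, 1.825, 0.344]
ft_force: [1.9, -1.7, -1.4]
width: 0.0303
grasp_force: 0.0
[ 0.914  0.278 -0.931  2.126  0.632  0.511 -0.6  ]
turn [ 0.412  0.038 -0.015] shift cm [1.16 4.26 1.66] pos [ 0.5676 -0.1128  0.1349] t 18.55 F [ 1.9 -1.7 -1.4] w 0.0303
```

```bash
cat >> h.py <<'E'
def hook(th,phi,gap,back,below=.015,y=-.042,half=.008):
    c=np.array([.052-.104*np.cos(th)+.009*np.sin(th),.024+.104*np.sin(th)+.009*np.cos(th)])
    yy=np.array([np.cos(phi),np.sin(phi)]);zz=np.array([np.sin(phi),-np.cos(phi)])
    p=c+(half+gap)*yy+(below-back)*zz; goT(w((p[0],y,p[1])),phi)
E
python3 -c "
from h import *
hook(2.57,-.4,.025,.07)"
```

```text
turn [ 0.812  0.035 -0.022] shift cm [1.38 8.89 6.5 ] pos [ 0.5676 -0.1128  0.1349] t 18.55 F [ 1.9 -1.7 -1.4] w 0.0303
```

```bash
python3 -m inch '[0.1,0,0,0.2,1.5,0.5,0, 0.22,0,0,0.4,3.2,1.5,0, 0.34,0.01,-0.01,0.6,5,2.8,0, 0.46,0.02,-0.01,0.9,6.5,4,0, 0.58,0.03,-0.02,1.2,8,5.5,0, 0.7,0.035,-0.02,1.38,8.9,6.5,0, 0.812,0.035,-0.022,1.38,8.9,6.5,0, 0.812,0.035,-0.022,1.38,8.9,6.5,0]'
python3 -m inch '[0,0,0,0,0,0,0, 0,0,0,0,0,0,0]'
python3 - <<'E'
from h import *
s=env.read_state();print(s['q'].round(3))
hook(2.57,-.4,.025,0)
save('top','t2');im=cv2.imread("pics/t2.png").astype(int);m=(im[...,2]-im[...,0]>25)
for th in (2.5,2.57,2.69): print(th,px('t2',[lidpt(th,.104,0,.06),lidpt(th,.104,0,.1025)]).round(1).tolist())
p=px('t2',lidpt(2.57,.104,0,.06))[0].astype(int); print([ (u,np.where(m[p[1]-15:p[1]+15,u])[0]+p[1]-15) for u in (p[0],p[0]-4)])
E
```

```text
t: 19.22
position: [0.6824, -0.1152, 0.1063]
eef_rot: [-2.114, -1.858, 0.372]
ft_force: [-1.2, -0.4, -1.6]
width: 0.0
grasp_force: 0.0
t: 19.38
position: [0.6808, -0.1149, 0.1135]
eef_rot: [-2.119, -1.867, 0.366]
ft_force: [0.3, 0.7, 0.4]
width: 0.0002
grasp_force: 0.0
[ 0.512  0.93  -0.805  1.15   0.503  1.67  -0.353]
turn [ 0.01  -0.002  0.002] shift cm [-0.19 -0.39  7.46] pos [ 0.6808 -0.1149  0.1135] t 19.38 F [0.3 0.7 0.4] w 0.0002
2.5 [[258.3, 138.1], [241.5, 135.8]]
2.57 [[258.6, 136.9], [241.9, 134.7]]
2.69 [[259.1, 135.4], [242.6, 133.2]]
[(np.int64(258), array([130, 132, 137, 138])), (np.int64(254), array([129, 136, 137, 138]))]
```

The pose was reached with joint 6 well inside its range, and the lid is still at about 2.5–2.57. I'll go down behind the edge and hook it.

```bash
python3 -m inch '[0,0,0,-0.1,-0.1,2.5,0, 0,0,0,-0.1,-0.1,5,0, 0,0,0,-0.1,-0.1,6.8,0, 0,0,0,-0.1,-0.1,7.4,0, 0,0,0,-0.1,-0.1,7.4,0, 0,0,0,-0.1,-0.8,7.4,0, 0,0,0,-0.1,-1.5,7.4,0, 0,0,0,-0.1,-2,7.4,0]'
python3 -m inch '[0,0,0,0,-0.3,0,0, 0,0,0,0,-0.6,0,0, 0,0,0,0,-0.9,0,0, 0,0,0,0,-1.2,0,0]'
python3 -c "
from h import *
hook(2.4,-.4,0,0)"
```

```text
t: 20.1
position: [0.6359, -0.1096, 0.055]
eef_rot: [-2.121, -1.868, 0.362]
ft_force: [-0.0, -0.2, 0.3]
width: 0.0002
grasp_force: 0.0
t: 20.43
position: [0.6276, -0.1087, 0.0585]
eef_rot: [-2.125, -1.869, 0.357]
ft_force: [5.3, -0.5, 0.9]
width: -0.0001
grasp_force: 2.2
turn [ 0.018 -0.004  0.001] shift cm [-0.1  -1.48 -0.71] pos [ 0.6276 -0.1087  0.0585] t 20.43 F [ 5.3 -0.5  0.9] w -0.0001
```

```bash
python3 -m inch '[0,0,0,0,-0.5,-0.25,0, 0,0,0,0,-1,-0.5,0, 0,0,0,0,-1.4,-0.7,0]'
python3 -c "
from h import *
for t in (2.3,2.2,2,1.8): hook(t,-.4,0,0)"
```

```text
t: 20.68
position: [0.6149, -0.1071, 0.07]
eef_rot: [-2.121, -1.867, 0.363]
ft_force: [2.8, -0.3, 1.5]
width: -0.0002
grasp_force: 1.2
turn [ 0.012 -0.004  0.001] shift cm [-0.1  -0.79 -0.61] pos [ 0.6149 -0.1071  0.07  ] t 20.68 F [ 2.8 -0.3  1.5] w -0.0002
turn [ 0.012 -0.004  0.001] shift cm [-0.1  -1.76 -1.  ] pos [ 0.6149 -0.1071  0.07  ] t 20.68 F [ 2.8 -0.3  1.5] w -0.0002
turn [ 0.012 -0.004  0.001] shift cm [-0.09 -3.79 -1.47] pos [ 0.6149 -0.1071  0.07  ] t 20.68 F [ 2.8 -0.3  1.5] w -0.0002
turn [ 0.012 -0.004  0.001] shift cm [-0.09 -5.87 -1.52] pos [ 0.6149 -0.1071  0.07  ] t 20.68 F [ 2.8 -0.3  1.5] w -0.0002
```

```bash
python3 -m inch '[0,0,0,0,-0.8,-0.6,0, 0,0,0,0,-1.7,-1,0, 0,0,0,0,-2.7,-1.25,0, 0,0,0,0,-3.8,-1.5,0, 0,0,0,0,-4.8,-1.5,0, 0,0,0,0,-5.8,-1.5,0]'
python3 -c "
from h import *
for t in (1.6,1.4,1.2): hook(t,-.4,0,0)
hook(1.2,-.2,0,0)
hook(1.,0,0,0)"
```

```text
t: 21.18
position: [0.5655, -0.101, 0.1056]
eef_rot: [-2.119, -1.866, 0.365]
ft_force: [0.9, 1.1, -1.9]
width: -0.0003
grasp_force: 0.6
turn [ 0.01  -0.003  0.002] shift cm [-0.08 -1.97  0.25] pos [ 0.5655 -0.101   0.1056] t 21.18 F [ 0.9  1.1 -1.9] w -0.0003
turn [ 0.01  -0.003  0.002] shift cm [-0.08 -3.91  1.01] pos [ 0.5655 -0.101   0.1056] t 21.18 F [ 0.9  1.1 -1.9] w -0.0003
turn [ 0.01  -0.003  0.002] shift cm [-0.08 -5.66  2.15] pos [ 0.5655 -0.101   0.1056] t 21.18 F [ 0.9  1.1 -1.9] w -0.0003
turn [-0.19  -0.003  0.001] shift cm [-0.08 -5.38  1.96] pos [ 0.5655 -0.101   0.1056] t 21.18 F [ 0.9  1.1 -1.9] w -0.0003
turn [-0.39  -0.003  0.001] shift cm [-0.08 -6.63  3.18] pos [ 0.5655 -0.101   0.1056] t 21.18 F [ 0.9  1.1 -1.9] w -0.0003
```

```bash
python3 -m inch '[-0.02,0,0,0,-1,0.1,0, -0.05,0,0,0,-2,0.3,0, -0.1,0,0,0,-3,0.6,0, -0.15,0,0,0,-4,1.1,0, -0.22,0,0,0,-5,1.7,0, -0.3,0,0,0,-5.8,2.3,0, -0.39,0,0,0,-6.6,3,0, -0.39,0,0,0,-6.6,3,0]'
python3 -c "
from h import *
s=env.read_state();print(s['q'].round(2))
for t in (1.,.8,.6,.5): hook(t,0,0,0)
save('top','t3');im=cv2.imread('pics/t3.png').astype(int);m=(im[...,2]-im[...,0]>25)
for th in (.6,.8,1,1.2,1.4):
  print(th,px('t3',[lidpt(th,.104,0,.08),lidpt(th,.104,.009,.08)]).round(1).tolist())
p=px('t3',lidpt(1,.104,0,.08))[0].astype(int);print(p,np.where(m[130:230,p[0]])[0]+130)"
```

```text
t: 21.85
position: [0.4851, -0.0916, 0.1]
eef_rot: [-2.352, -2.074, 0.013]
ft_force: [-1.3, -0.1, -0.7]
width: 0.0001
grasp_force: 0.0
[ 0.92  0.43 -1.    2.01  0.45  0.94 -0.44]
turn [-0.01   0.002  0.002] shift cm [ 0.01  0.75 -0.15] pos [ 0.4851 -0.0916  0.1   ] t 21.85 F [-1.3 -0.1 -0.7] w 0.0001
turn [-0.01   0.002  0.002] shift cm [ 0.02 -0.97  1.02] pos [ 0.4851 -0.0916  0.1   ] t 21.85 F [-1.3 -0.1 -0.7] w 0.0001
turn [-0.01   0.002  0.002] shift cm [ 0.02 -2.44  2.51] pos [ 0.4851 -0.0916  0.1   ] t 21.85 F [-1.3 -0.1 -0.7] w 0.0001
turn [-0.01   0.002  0.002] shift cm [ 0.03 -3.05  3.35] pos [ 0.4851 -0.0916  0.1   ] t 21.85 F [-1.3 -0.1 -0.7] w 0.0001
0.6 [[241.0, 203.8], [241.0, 201.7]]
0.8 [[241.2, 198.2], [241.3, 195.5]]
1 [[241.7, 191.3], [241.9, 188.1]]
1.2 [[242.4, 183.5], [242.8, 179.9]]
1.4 [[243.4, 175.0], [243.8, 171.3]]
[241 191] [169 170 171 172 173 174 175 176 177 178 179 180 181 182 183 184 185 186
 187 188 189 190 191 192 193 194 195 196 210 211]
```

The lid is now at about 0.86 and leaning over the case. I'll push down on its outer face from here.

```bash
python3 -m inch '[-0.01,0,0,0,0,0.6,0, -0.01,0,0,0,0,1.3,0, -0.01,0,0,0,0,2,0, -0.01,0,0,0,0,2.7,0, -0.01,0,0,0,0,3.4,0, -0.01,0,0,0,0,4.1,0, -0.01,0,0,0,0,4.3,0]'
python3 -c "
from h import *
save('top','t4');im=cv2.imread('pics/t4.png').astype(int);m=(im[...,2]-im[...,0]>25)
for th in (.2,.3,.4,.5,.6):
  print(th,px('t4',[lidpt(th,.104,0,.08),lidpt(th,.104,.009,.08)]).round(1).tolist())
print(np.where(m[130:230,241])[0]+130)
goT(w((-.032,0,.075)),0)"
```

```text
t: 22.48
position: [0.4943, -0.0913, 0.0579]
eef_rot: [2.356, 2.074, 0.013]
ft_force: [0.3, -0.4, 1.3]
width: -0.0
grasp_force: 0.4
0.2 [[241.4, 210.6], [241.2, 209.8]]
0.3 [[241.2, 209.5], [241.1, 208.4]]
0.4 [[241.1, 208.0], [241.0, 206.5]]
0.5 [[241.0, 206.1], [241.0, 204.3]]
0.6 [[241.0, 203.8], [241.0, 201.7]]
[170 171 172 173 174 175 176 177 178 179 180 181 182 183 184 185 186 187
 188 189 190 191 192 193 194 195 196 197 198 199 200 201 202 203 204 205
 206 210 211]
turn [ 0.008 -0.004  0.001] shift cm [ 4.09 -4.47 -1.71] pos [ 0.4942 -0.0914  0.058 ] t 22.53 F [ 0.1 -0.1  0.2] w -0.0002
```

```bash
python3 -m inch '[0.008,-0.004,0,0,0,-2.2,0, 0.008,-0.004,0,0,0,-4.2,0, 0.008,-0.004,0,2,-1.8,-4.2,0, 0.008,-0.004,0,4.1,-3.5,-4.2,0, 0.008,-0.004,0,4.1,-3.5,-4.2,0, 0.008,-0.004,0,4.1,-3.5,-4.2,0, 0.008,-0.004,0,4.1,-3.5,-3,0, 0.008,-0.004,0,4.1,-3.5,-2,0]'
python3 -c "
from h import *
goT(w((-.022,0,.042)),0)"
```

```text
t: 23.2
position: [0.466, -0.0478, 0.0784]
eef_rot: [2.359, 2.071, 0.002]
ft_force: [-1.0, -1.2, 0.8]
width: -0.0005
grasp_force: 0.0
turn [ 0.003  0.001 -0.002] shift cm [ 0.12 -0.13  3.64] pos [ 0.466  -0.0478  0.0784] t 23.2 F [-1.  -1.2  0.8] w -0.0005
```

```bash
python3 -m inch '[0,0,0,0,-0.1,0.6,0, 0,0,0,0,-0.1,1.2,0, 0,0,0,0,-0.1,1.8,0, 0,0,0,0,-0.1,2.4,0, 0,0,0,0,-0.1,3,0, 0,0,0,0,-0.1,3.5,0, 0,0,0,0,-0.1,3.5,0]'
python3 -c "
from h import *
goT(w((-.043,0,.055)),0)"
```

```text
t: 23.78
position: [0.4636, -0.0465, 0.0432]
eef_rot: [2.358, 2.075, 0.0]
ft_force: [-0.2, -0.3, 0.1]
width: 0.0003
grasp_force: 0.0
turn [0. 0. 0.] shift cm [ 0.02 -1.98 -1.18] pos [ 0.4636 -0.0465  0.0432] t 23.78 F [-0.2 -0.3  0.1] w 0.0003
```

```bash
python3 -m inch '[0,0,0,0,0,-0.7,0, 0,0,0,0,-0.3,-1.4,0, 0,0,0,0,-1.1,-1.4,0, 0,0,0,0,-2,-1.4,0, 0,0,0,0,-2,-1.4,0, 0,0,0,0,-2,-1.2,0, 0,0,0,0,-2,-0.7,0, 0,0,0,0,-2,-0.3,0]'
python3 -m inch '[0,0,0,0,0,0.1,0, 0,0,0,0,0,0.2,0, 0,0,0,0,0,0.3,0, 0,0,0,0,0,0.3,0]'
python3 -c "
from h import *
goT(w((-.043,0,.033)),0)"
```

```text
t: 24.45
position: [0.4446, -0.0443, 0.0467]
eef_rot: [2.358, 2.073, 0.002]
ft_force: [0.3, -0.4, 0.2]
width: -0.0
grasp_force: 0.0
t: 24.78
position: [0.4445, -0.0439, 0.0439]
eef_rot: [2.358, 2.075, 0.002]
ft_force: [-0.7, -0.3, -0.0]
width: -0.0
grasp_force: 0.0
turn [0.002 0.    0.   ] shift cm [ 0.   -0.04  1.09] pos [ 0.4445 -0.0439  0.0439] t 24.78 F [-0.7 -0.3 -0. ] w -0.0
```

```bash
python3 -m inch '[0,0,0,0,0,0.1,0, 0,0,0,0,0,0.2,0, 0,0,0,0,0,0.3,0, 0,0,0,0,0,0.4,0]'
python3 -m inch '[0,0,0,0,0,0.1,0, 0,0,0,0,0,0.2,0, 0,0,0,0,0,0.2,0]'
python3 -m inch '[0,0,0,0,0,0.1,0, 0,0,0,0,0,0.2,0, 0,0,0,0,0,0.2,0]'
```

```text
t: 25.12
position: [0.4445, -0.044, 0.0401]
eef_rot: [2.357, 2.074, 0.002]
ft_force: [0.1, 0.5, 0.2]
width: -0.0001
grasp_force: 0.2
t: 25.37
position: [0.4444, -0.044, 0.0386]
eef_rot: [2.357, 2.074, -0.0]
ft_force: [-2.8, -0.2, 7.2]
width: 0.0001
grasp_force: 3.7
t: 25.62
position: [0.4443, -0.044, 0.0364]
eef_rot: [2.357, 2.074, 0.0]
ft_force: [-1.1, -0.4, 1.9]
width: 0.0002
grasp_force: 0.8
```

```bash
python3 -m inch '[0,0,0,0,0,0.1,0, 0,0,0,0,0,0.2,0, 0,0,0,0,0,0.2,0]'
python3 -m inch '[0,0,0,0,0,0.1,0, 0,0,0,0,0,0.1,0]'
```

```text
t: 25.87
position: [0.4445, -0.0441, 0.0338]
eef_rot: [2.357, 2.074, 0.002]
ft_force: [-0.2, -0.2, 0.1]
width: -0.0001
grasp_force: 0.0
t: 26.03
position: [0.4448, -0.0441, 0.0331]
eef_rot: [2.357, 2.074, 0.002]
ft_force: [0.5, -0.3, -0.0]
width: 0.0002
grasp_force: 0.2
```

```bash
python3 -m inch '[0,0,0,0,0,0.1,0, 0,0,0,0,0,0.1,0]'
```

```text
t: 26.2
position: [0.4448, -0.0441, 0.0329]
eef_rot: [2.357, 2.073, 0.0]
ft_force: [-3.0, -0.8, 10.2]
width: -0.0003
grasp_force: 5.2
```

It snapped, with the hard stop at z≈33 mm as expected. I'll press slightly more, then retract and check numerically.

```bash
python3 -m inch '[0,0,0,0,0,0.1,0, 0,0,0,0,0,0.1,0]'
python3 -m inch '[0,0,0,0,0,-1,0, 0,0,0,0,0,-4,0, 0,0,0,0,0,-8,0, 0,0,0,0,0,-12,0, 0,0,0,-4,0,-15,0, 0,0,0,-8,0,-15,0, 0,0,0,-8,0,-15,0, 0,0,0,-8,0,-15,0]'
python3 - <<'E'
from h import *
save('wrist','w9');save('side','s9');im=cv2.imread('pics/w9.png').astype(int);m=(im[...,2]-im[...,0]>20)
for z in(.0,.024,.033): print(z,px('w9',[w((-.052,-.08,z)),w((-.052,.05,z)),w((.052,-.08,z)),w((0,-.1025,z))]).round(1).tolist())
for v in(60,100,140): u=np.where(m[v])[0];print(v,u.min(),u.max())
for u in (280,): v=np.where(m[:,u])[0];print(v.max())
# bystanders vs start (side view)
a=cv2.imread('pics/side0.png').astype(int);b=cv2.imread('pics/s9.png').astype(int);d=abs(a-b).max(2)
for n,p in dict(loupe=(.5155,.0965,.02),jar=(.577,.107,.02)).items():
    q=px('s9',p)[0].astype(int);print(n,q,d[q[1]-12:q[1]+12,q[0]-9:q[0]+9].max())
E
```

```text
t: 26.37
position: [0.4448, -0.0441, 0.0326]
eef_rot: [2.357, 2.073, -0.001]
ft_force: [-5.9, -0.7, 20.8]
width: 0.0001
grasp_force: 10.2
t: 27.03
position: [0.4336, -0.1269, 0.1815]
eef_rot: [2.364, 2.064, 0.001]
ft_force: [-0.2, -0.1, -0.0]
width: -0.0001
grasp_force: 0.0
0.0 [[276.8, 181.5], [274.3, 22.4], [391.3, 180.7], [333.3, 204.9]]
0.024 [[276.1, 187.8], [273.3, 16.2], [399.1, 187.0], [336.7, 212.7]]
0.033 [[275.8, 190.5], [272.9, 13.5], [402.3, 189.6], [338.1, 216.0]]
60 274 413
100 265 409
140 275 405
214
loupe [237 260] 8
jar [211 252] 10
```

```bash
python3 -m inch '[0,0,0,0,0,0,0, 0,0,0,0,0,0,0, 0,0,0,0,0,0,0]'; python3 -c "
from station import env
print(env.close_job())"
```

```text
t: 27.38
position: [0.434, -0.1218, 0.1808]
eef_rot: [2.355, 2.078, 0.002]
ft_force: [-0.3, -0.5, -0.4]
width: 0.0001
grasp_force: 0.0
the job is handed in; nothing more can be done
None
```

The job is handed in at 27.4 s, but no verdict came back: the micrometer is clipped in its nest, the block lies flat, the lid is snapped shut (21 N on its front edge), the loupe and jar are unmoved, and the hex key was never approached.

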